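# Hold the ticket clip open over the order board

### The arm

A 6-joint arm with a two-finger parallel gripper is mounted at the origin on the work surface. World frame = base frame: x ahead of the robot, y to its left, z up, the work surface at z = 0. Lengths are in m, angles in rad, forces in N, time in s.
With the tool pointing down it reaches from about 0.35 to 0.725 m from the base axis. Payload 6 kg.
Tool frame: the origin (TCP) lies at the very end of the fingers, on their centre line; the grasp point (between the pads) lies 19 mm behind it; z points along the fingers, y is the direction in which the jaws open and shut (so a half turn about z gives the same grasp; the last joint's range is limited). The gripper opens to 85 mm and grips with 20 to 120 N. Pads are 22 mm wide; open, the fingers measure 114 mm over their backs; the gripper's body (76 mm by 85 mm) begins 54 mm behind the grasp point. The pads swing forward as they close: fully open they stand 13 mm farther back than shut.
Start: joints at [-0.829, 0.04, 0.085, 0, -1.615, -0.334], TCP at [0.238, -0.551, 0.231] pointing down, gripper open.
Joint ranges: [-2.56, 2.56], [-1.29, 2.01], [-1.08, 1.49], [-3.29, 1.98], [-2.81, -0.18], [-2.99, 2.99]. Speed limits (rad/s): [2.57, 2.57, 3.01, 3.14, 3.14, 3.14].

### API

Orientations are given as a 3x3 rotation matrix whose columns are the frame's x, y, z axes.
In Python, from workcell import * gives the robot as it stands.
- The arm moves only by the shell command python3 -m crank 'ROWS' [OPENING]. ROWS is JSON, one flat list of numbers, 6 for each row, row after row: the shift along the tool's x, y, z in mm, then the turn, a rotation vector about the tool's x, y, z in degrees. In form: [tx, ty, tz, rx, ry, rz, tx, ty, tz, rx, ry, rz, ...]. A call has exactly 10 rows; each row is the pose to reach, as a shift and turn from the pose measured when the call began, along the tool's axes at that moment; what a row does not reach only later rows make up. A row lasts 1/12 s, in which the tool goes at most 41.7 mm and 7.16 degrees, less where a joint would pass 70% of its speed; a pose out of reach is approached as far as the arm can. A call with a gripper value outside its range is refused whole. OPENING is the closure in counts, from 0 (fully open) to 255 (shut), set as the call begins (- or left out, the last holds). The fingers move at their own pace and stop on an object; the grip force is fixed at half the most. Time passes only in rows, so rows that repeat a pose let the fingers close, or fill a call up. It gives the time, the measured TCP pose, the force and the opening at its end, in the units of the state.
- sense(): the state, without advancing time (a new reading comes with each control period).
- grab_frame(name): name is "side" or "top"; returns a dict with "image" (400x640x3 uint8, red, green, blue), "fx", "fy", "cx", "cy" (pixels), "R" (3x3) and "t" (3): a world point X has camera coordinates R X + t. Camera axes: x right, y down, z forward; pixel columns grow to the right and rows downward; lengths in m; the calibration is good to about 2 mm. A picture is of the moment at which its call begins. There is no depth.
- finish_job(): hands the job in, once; it reports no verdict.
Trained networks look in a picture, given as the dict that the camera call returned (one of the last four; its "shot" number tells which), for a name from the list of things; names that differ only in an ending like _2 or _b are one class to them, and where a whole thing is asked for, a point or a joint stands for the part that bears it (a point fixed in the world has none). Each returns a list of dicts, best first, with "p" (0 to 1); they miss things now and then, are a little off and sometimes report something else, mostly with a low value. They report only what shows in the picture. A call takes as long as a camera call. They do not tell look-alikes from the thing itself.
- silhouettes(picture, label): "pixels" (400x640 bool, what is visible of it) and "rect" ([centre column, centre row, width, height] in pixels, round what is visible of it).
The state is a dict: "time_s": time; "joint_pos": joint angles; "dq": joint speeds; "effort": joint torques, N m; "tool_pos": TCP position; "eef_rot": TCP orientation; "wrist_force": force on the tool from outside, world axes, zero at the start; "wrist_torque": the same for the moment, N m; "opening": opening from 0.0 (shut) to 1.0 (fully open).
Only numpy, scipy, OpenCV 4.12 (cv2) and the standard library are available. Lean on these libraries where they do the work, as an engineer would, in place of code of your own. Each camera call takes 0.05 s, during which the arm holds its last target. There are 200 camera calls.

### The job

Set the loose wooden order board upright into the recess of the dark wooden stand and press it down until its foot is flush, then let go of it. Then pick up the steel spring clip by its handles, squeeze it wide open and hold it gaping astride the middle of the board's top edge, one jaw on each side with the jaw tips a good centimetre below the edge and nothing of the clip touching the board, so that the cook can slip an order in. Finish like that, still holding the clip open; leave the other things on the counter where they are.

Things in the scene. Friction and masses are not known exactly. Their poses are not given: they have to be found in the camera images.
- stand: fixed dark wooden block, 70 mm (x) by 150 mm (y) by 25 mm high; origin at the centre of its underside, z up. In the middle of its top is a rectangular recess 28 mm (x) by 104 mm (y), 18 mm deep (floor 7 mm above the counter), with a 2 mm chamfer at the mouth.
- recess (a point): centre of the mouth of the stand's recess, level with the stand's top, 25 mm above the counter; axes as the stand
- board: loose plain wooden order board, about 120 g, upright on the counter on one side of the stand (left or right). Foot 24 mm (x) by 100 mm (y) by 18 mm high; centred on it an upright plate 8 mm thick (x), 100 mm wide (y), from 18 to 103 mm above the underside. Origin at the centre of the underside, z up; the same after a half turn. Seated: origin 7 mm, top edge 110 mm above the counter.
- board_top (a point): middle of the board's top edge, 103 mm above the board's underside; axes as the board (x through the thickness, y along the edge)
- clip: loose plain dark steel spring clip, about 90 g, 86 mm high, 50 mm wide (y), standing on its closed jaws, handles up, on the other side of the stand from the board. Origin midway between the closed jaw tips at the underside, z up; the same after a half turn. Handles splay to +x and -x; squeezing their tops together along x opens the jaws, 4 N to begin, 8 N at the stop.
- pivot (a point): middle of the clip's pivot rod (12 mm thick, 56 mm long along the clip's y), 47 mm above the clip's origin. The handle plates, 4 mm thick and 50 mm wide, rise from here: at rest splayed, 50 mm over their top edges, 39 mm above the pivot; at the stop upright and parallel, 24 mm over their outsides, reaching 45 mm above the pivot.
- leaf_a (a joint): swing of the clip arm on the clip's +x side, rad: 0 closed, 0.30 fully open; sprung shut; both arms swing equally
- leaf_b (a joint): the same for the arm on the clip's -x side
- jaw_a (a point): inner lower edge of the +x jaw's lip, mid-width (the jaw tip). The lip is 8 mm high and 0.5 mm from the clip's mid-plane when closed; above it the jaw's inner face stands 8 mm off. Fully open, the tips gape 28 mm and lie 45 mm below the pivot.
- jaw_b (a point): inner lower edge of the -x jaw's lip, mid-width
- wok_lid: round wooden wok lid, 210 mm across, lying flat; a bystander, origin at the centre of its underside
- wok_ring: steel wok ring, 176 mm across, 45 mm high; a bystander, origin at the centre of its underside
- scoop: green plastic scoop, cup 72 mm across with a flat handle; a bystander, origin at the centre of its underside
- bowl_a: white porcelain bowl, 110 mm across, 55 mm high, beyond the stand; a bystander, origin at the centre of its underside
- bowl_b: white porcelain bowl, 110 mm across, 55 mm high, between robot and stand; a bystander, origin at the centre of its underside
- sauce: amber sauce bottle, 60 mm across, 190 mm high; a bystander, origin at the centre of its underside
- jar: low glass jar, 70 mm across, 55 mm high; a bystander, origin at the centre of its underside
Not all that is in view belongs to the job. Leave any orange look-alike of the board alone.

How it is judged:
On the way, in this order (a step that is already met when the one before it is completed fails the run):
1. the order board is seated flush in the stand's recess and let go (z of board in the frame of stand between 0.004 and 0.0095 m and x of board in the frame of stand between -0.005 and 0.005 m and y of board in the frame of stand between -0.005 and 0.005 m and angle between board's own z axis and vertical below 0.05 rad and contact force between the fingers and board below 0.3 N), for 0.3 s.
2. the clip is lifted clear of the counter, squeezed open (height (world z) of clip above 0.04 m and value of joint leaf_a above 0.22 rad and contact force between the fingers and clip above 1 N), for 0.2 s.
At the end, for the whole second after the job is handed in: Board seated (within 2.5 mm of the recess floor, 5 mm of centre), upright and untouched; clip held still in the fingers, both arms open over 0.22 rad, a jaw tip either side of the board, 5 mm or more from its mid-plane, 8 mm or more below its edge, within 30 mm of its middle, touching nothing else (z of board in the frame of stand between 0.004 and 0.0095 m and x of board in the frame of stand between -0.005 and 0.005 m and y of board in the frame of stand between -0.005 and 0.005 m and angle between board's own z axis and vertical below 0.05 rad and ((x of jaw_a in the frame of board_top above 0.005 m and x of jaw_b in the frame of board_top below -0.005 m) or (x of jaw_b in the frame of board_top above 0.005 m and x of jaw_a in the frame of board_top below -0.005 m)) and z of each of jaw_a, jaw_b in the frame of board_top below -0.008 m and y of jaw_a in the frame of board_top between -0.03 and 0.03 m and y of jaw_b in the frame of board_top between -0.03 and 0.03 m and value of joint each of leaf_a, leaf_b above 0.22 rad and contact force between clip and the fingers above 1 N and contact force between clip and board below 0.05 N and contact force between clip and stand below 0.5 N and contact force between each of the arm, the fingers and board below 0.5 N and linear speed of clip below 0.03 m/s); the arm keeps its last pose, push and grip.
It fails at once if a bystander was moved more than 30 mm (distance of any of wok_lid, wok_ring, scoop, bowl_a, bowl_b, sauce, jar from where it was at the start of the episode above 0.03 m).
It also fails if it takes over 51 s, if anything falls off the work surface, if the arm or the gripper's body presses on something with over 40 N, if the wrist force passes 120 N, or if a joint passes its speed limit or range.

## Working session

There is one attempt and no reset: what is moved stays moved. The work goes in short steps, Python scripts to look and compute and a shell command to move; the robot and the scene stay as the last step left them, time stands still between calls to the robot, and variables do not carry over. Pictures are saved under pics/ and viewed, about 8 in all and at most 12, crops included, and the job is handed in when it is done.

```bash
mkdir -p pics; ls
python3 - <<'E'
from workcell import *
import cv2,numpy as np
s=sense();print(s['time_s'],s['tool_pos'],s['eef_rot'],s['opening'])
ims=[]
for n in("side","top"):
    p=grab_frame(n);cv2.imwrite(f"pics/{n}0.png",p['image'][:,:,::-1])
    C=-np.array(p['R']).T@p['t'];print(n,p['fx'],p['cx'],p['cy'],C.round(3),np.array(p['R']).round(3).tolist())
    for l in("board","stand","clip","sauce","jar","bowl_a","wok_lid","wok_ring","scoop"):
        print(l,[(round(d['p'],2),np.round(d['rect']).tolist()) for d in silhouettes(p,l)][:3])
E
```

```text
pics
0.0 [ 0.23790381 -0.55046027  0.23025425] [[-9.17991242e-01 -3.96599754e-01 -8.46095924e-04]
 [-3.96600632e-01  9.17989836e-01  1.61241330e-03]
 [ 1.37224740e-04  1.81574347e-03 -9.99998342e-01]] 1.0030520809067054
side 367.5898558881392 320.2192214634843 201.96687729025712 [0.219 0.788 0.63 ] [[-0.923, -0.385, 0.002], [-0.201, 0.479, -0.854], [0.328, -0.789, -0.52]]
board [(0.87, [286.0, 286.0, 39.0, 58.0]), (0.65, [265.0, 345.0, 60.0, 52.0])]
stand [(0.65, [336.0, 228.0, 42.0, 43.0]), (0.57, [287.0, 288.0, 38.0, 65.0])]
clip [(0.59, [349.0, 184.0, 18.0, 28.0]), (0.59, [286.0, 285.0, 35.0, 62.0])]
sauce [(0.84, [391.0, 145.0, 19.0, 52.0])]
jar [(0.77, [378.0, 270.0, 35.0, 37.0]), (0.69, [344.0, 186.0, 6.0, 24.0])]
bowl_a [(0.8, [280.0, 184.0, 33.0, 24.0]), (0.72, [394.0, 225.0, 40.0, 32.0])]
wok_lid [(0.66, [326.0, 167.0, 54.0, 32.0]), (0.44, [394.0, 223.0, 39.0, 25.0])]
wok_ring [(0.97, [185.0, 305.0, 88.0, 81.0])]
scoop [(0.83, [220.0, 231.0, 23.0, 43.0])]
top 441.9788812309026 325.3478869302956 201.27978786242957 [ 0.36  -0.079  1.461] [[-0.011, -1.0, -0.01], [-0.987, 0.013, -0.162], [0.162, 0.008, -0.987]]
board [(0.62, [178.0, 237.0, 29.0, 28.0]), (0.51, [219.0, 228.0, 28.0, 12.0])]
stand [(0.69, [316.0, 227.0, 44.0, 27.0]), (0.47, [221.0, 225.0, 36.0, 16.0])]
clip [(0.55, [382.0, 210.0, 22.0, 16.0])]
sauce [(0.7, [465.0, 236.0, 27.0, 23.0])]
jar [(0.75, [269.0, 276.0, 19.0, 19.0])]
bowl_a [(0.73, [332.0, 275.0, 37.0, 39.0]), (0.59, [353.0, 149.0, 31.0, 30.0])]
wok_lid [(0.83, [426.0, 173.0, 62.0, 60.0]), (0.71, [378.0, 209.0, 13.0, 15.0]), (0.41, [317.0, 228.0, 43.0, 27.0])]
wok_ring [(0.92, [194.0, 169.0, 54.0, 49.0])]
scoop [(0.71, [193.0, 170.0, 57.0, 55.0]), (0.21, [426.0, 174.0, 62.0, 60.0])]
```

Run:
```python
import cv2,numpy as np
a=cv2.imread("pics/side0.png");b=cv2.imread("pics/top0.png")
a=cv2.resize(a[120:380,140:440],None,fx=2.3,fy=2.3,interpolation=cv2.INTER_CUBIC)
cv2.imwrite("pics/side0c.png",a)
b=cv2.resize(b[130:310,150:500],None,fx=2.28,fy=2.28,interpolation=cv2.INTER_CUBIC);cv2.imwrite("pics/top0c.png",b)
```

```text
(no output)
```

View pics/side0c.png

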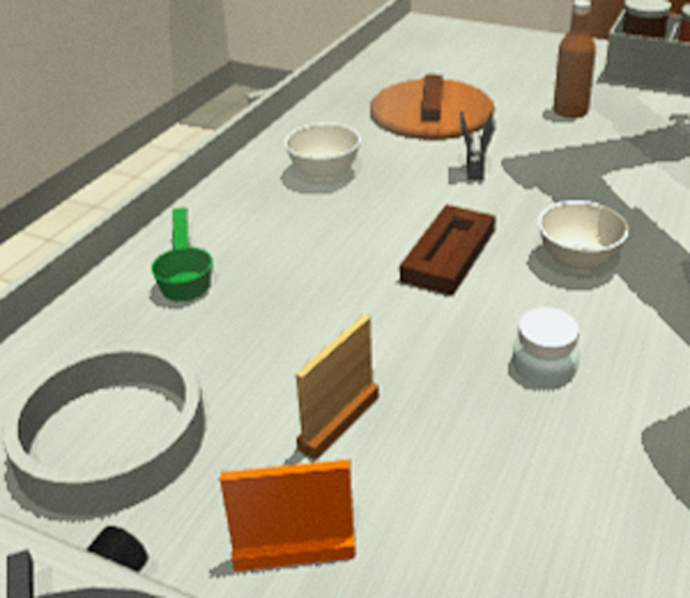

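View pics/top0c.png

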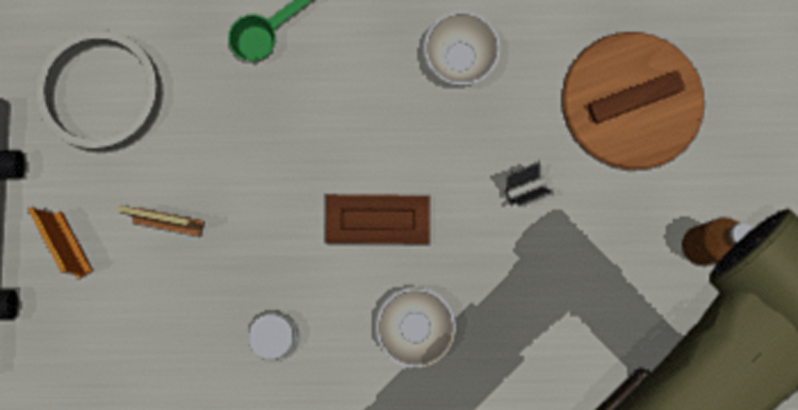

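Side view: the plain wooden board is at about (286,286), with the orange look-alike at (265,345), which I'll leave alone. The stand is at (336,228) and the clip at (347,184). Top view: board (219,228), look-alike (178,237), stand (316,227), clip (381,211). Other brown things are the lid handle (326,165 side) and the bottle. I choose the plain-wood board and will fit the poses against masks.

```bash
cat > h.py <<'E'
from workcell import *
import cv2,numpy as np
from scipy.optimize import minimize
def box(x0,x1,y0,y1,z0,z1): return np.array([[x,y,z] for x in(x0,x1) for y in(y0,y1) for z in(z0,z1)])/1e3
STAND=[box(-35,35,-75,75,0,25)]
BOARD=[box(-12,12,-50,50,0,18),box(-4,4,-50,50,18,103)]
def pl(x0,z0,x1,z1,t=4,w=25): return np.array([[x+d,y,z] for x,z in((x0,z0),(x1,z1)) for d in(-t/2,t/2) for y in(-w,w)])/1e3
CLIP=[pl(5,47,23,86),pl(-5,47,-23,86),box(-12,12,-25,25,8,47),box(-5,5,-25,25,0,8)]
def pose(M,q,z=0):
    c,s=np.cos(q[2]),np.sin(q[2]);R=np.array([[c,-s,0],[s,c,0],[0,0,1]])
    return [m@R.T+[q[0],q[1],z] for m in M]
def proj(p,X):
    c=X@np.array(p['R']).T+p['t'];return np.c_[p['fx']*c[:,0]/c[:,2]+p['cx'],p['fy']*c[:,1]/c[:,2]+p['cy']]
S=8
def render(p,parts,roi):
    x0,y0,x1,y1=roi;m=np.zeros(((y1-y0)*S,(x1-x0)*S),np.uint8)
    for X in parts:
        u=((proj(p,X)-[x0,y0]+.5)*S);cv2.fillConvexPoly(m,cv2.convexHull(np.round(u).astype(np.int32)),255)
    return cv2.resize(m,(x1-x0,y1-y0),interpolation=cv2.INTER_AREA)/255.
def fit(views,M,q0,z=0):
    # views: (pic, mask float full, roi)
    def cost(v):
        q=[v[0]/1e3,v[1]/1e3,v[2]/50];e=0
        for p,m,r in views:
            a=render(p,pose(M,q,z),r);b=m[r[1]:r[3],r[0]:r[2]];e+=np.abs(a-b).sum()/b.sum()
        return e
    best=None
    for dy in(-.3,0,.3):
        v0=np.array([q0[0]*1e3,q0[1]*1e3,(q0[2]+dy)*50])
        o=minimize(cost,v0,method='Nelder-Mead',options=dict(initial_simplex=[v0,v0+[12,0,0],v0+[0,12,0],v0+[0,0,12]],maxiter=250))
        if best is None or o.fun<best.fun:best=o
    v=best.x;return np.array([v[0]/1e3,v[1]/1e3,v[2]/50]),best.fun
def ground(p,u,v,z):
    R=np.array(p['R']);d=R.T@[(u-p['cx'])/p['fx'],(v-p['cy'])/p['fy'],1];C=-R.T@p['t'];return C+d*(z-C[2])/d[2]
E
cat > a.py <<'E'
from h import *
P={n:grab_frame(n) for n in("side","top")}
def sat(p):
    h=cv2.cvtColor(p['image'],cv2.COLOR_RGB2HSV);return (h[...,1]>85)
def dark(p): return p['image'].max(2)<85
rois=dict(board=dict(side=(262,252,310,322),top=(197,216,245,238)),stand=dict(side=(312,206,360,250),top=(286,210,346,242)),clip=dict(side=(335,166,362,200),top=(366,198,396,224)))
ctr=dict(board=ground(P['top'],219,229,.05),stand=ground(P['top'],316,227,.02),clip=ground(P['top'],381,211,.05))
out={}
for n,M,yaw in(("board",BOARD,0.2),("stand",STAND,0),("clip",CLIP,-.3)):
    V=[];N=[]
    for k in P:
        f=dark if n=="clip" else sat
        V.append((P[k],f(P[k]).astype(float),rois[n][k]))
        d=[d for d in silhouettes(P[k],n)]
        r=rois[n][k]
        d=[x for x in d if r[0]<x['rect'][0]<r[2] and r[1]<x['rect'][1]<r[3]]
        if d:N.append((P[k],d[0]['pixels'].astype(float),r))
    for nm,W in(("col",V),("col side",V[:1]),("col top",V[1:]),("net",N)):
        for y in ((yaw,-yaw) if n!="stand" else (0,)):
            q,e=fit(W,M,[*ctr[n][:2],y]);print(n,nm,len(W),q.round(4),round(e,3))
            if nm=="col" and (n not in out or e<out[n][1]): out[n]=(q,e)
for k in P:
    im=P[k]['image'][:,:,::-1]
    x0,y0,x1,y1=(255,160,365,325) if k=="side" else (190,190,400,250)
    s=3.6;o=cv2.resize(im[y0:y1,x0:x1],None,fx=s,fy=s,interpolation=cv2.INTER_CUBIC)
    for n,M in(("board",BOARD),("stand",STAND),("clip",CLIP)):
        for X in pose(M,out[n][0]):
            u=(proj(P[k],X)-[x0,y0]+.5)*s;cv2.polylines(o,[cv2.convexHull(u.astype(np.int32))],True,(255,0,255),1)
    P[k]=o
w=max(o.shape[1] for o in P.values())
cv2.imwrite("pics/fit.png",P["side"]);cv2.imwrite("pics/fitt.png",P["top"])
E
python3 a.py
```

```text
board col 2 [ 0.5167  0.2704 -0.2078] 0.658
board col 2 [ 0.5166  0.27   -0.2089] 0.657
board col side 1 [ 0.5154  0.2696 -0.1855] 0.068
board col side 1 [ 0.5155  0.2695 -0.1787] 0.069
board col top 1 [ 0.5173  0.2715 -0.2131] 0.554
board col top 1 [ 0.5174  0.2717 -0.2108] 0.553
board net 2 [ 0.5155  0.2704 -0.2122] 0.19
board net 2 [ 0.5154  0.2701 -0.2046] 0.19
stand col 2 [ 0.515  -0.0341 -0.0027] 0.155
stand col side 1 [ 0.5163 -0.0359 -0.0032] 0.065
stand col top 1 [ 0.5156 -0.0318 -0.0179] 0.075
stand net 2 [ 0.5146 -0.035  -0.0181] 0.142
clip col 2 [ 0.5544 -0.2432  0.3435] 1.165
clip col 2 [ 0.5539 -0.2432  0.3386] 1.163
clip col side 1 [ 0.5526 -0.2394  0.3402] 0.671
clip col side 1 [ 0.5518 -0.2372  0.3385] 0.675
clip col top 1 [ 0.5556 -0.2437  0.3771] 0.449
clip col top 1 [ 0.5556 -0.2437  0.3771] 0.449
clip net 2 [ 0.5533 -0.2447  0.3742] 0.272
clip net 2 [ 0.5533 -0.2448  0.3756] 0.273
```

```bash
cat > go.py <<'E'
import sys
from workcell import *
import numpy as np
from scipy.spatial.transform import Rotation as Ro
# go.py x y z yaw_deg_of_tool_y  (tool down)
x,y,z,a=map(float,sys.argv[1:5]);a=np.radians(a)
s=sense();R=np.array(s['eef_rot']);p=np.array(s['tool_pos'])
ty=np.array([np.cos(a),np.sin(a),0]);tz=np.array([0,0,-1.]);T=np.c_[np.cross(ty,tz),ty,tz]
print(round(s['time_s'],2),'pos',p.round(4),'yaw',np.degrees(np.arctan2(R[1,1],R[0,1])).round(2),'F',np.round(s['wrist_force'],1),'op',round(s['opening'],3))
print('rows',np.r_[1e3*R.T@(np.array([x,y,z])-p),Ro.from_matrix(R.T@T).as_rotvec(degrees=True)].round(1).tolist())
E
python3 go.py 0.5165 0.27 0.21 168.3
```

```text
1.4 pos [ 0.238  -0.5508  0.2313] yaw 113.37 F [-0.3  0.2  1.3] op 0.997
rows [-581.2, 643.0, 21.3, 0.0, 0.0, -54.9]
```

View pics/fit.png

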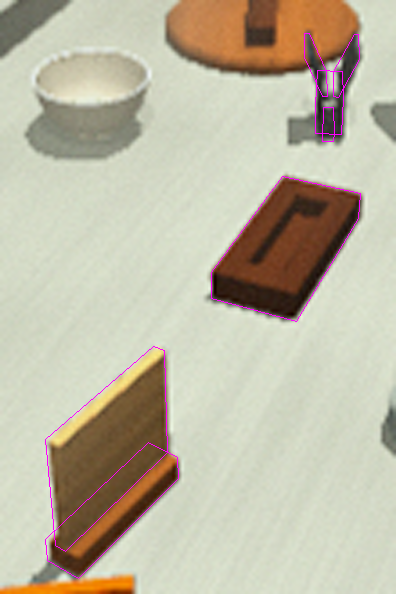

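The fit overlay lies on the board (plain wood), stand and clip, so I'm moving.

```bash
python3 -m crank '[-28,31,1,0,0,-3,-56,62,2,0,0,-6,-84,93,3,0,0,-9,-112,124,4,0,0,-12,-140,155,5,0,0,-15,-168,186,6,0,0,-18,-196,217,7,0,0,-21,-224,248,8,0,0,-24,-252,279,9,0,0,-26,-280,310,10,0,0,-27]' 100; python3 go.py 0.5165 0.27 0.21 168.3
```

```text
time_s: 2.23
tool_pos: [0.3717, -0.1544, 0.2217]
eef_rot: [[-0.637, -0.771, 0.002], [-0.771, 0.637, 0.0], [-0.001, -0.001, -1.0]]
wrist_force: [1.0, -0.7, -0.7]
opening: 0.607
2.23 pos [ 0.3717 -0.1544  0.2217] yaw 140.46 F [ 1.  -0.7 -0.7] op 0.607
rows [-419.4, 158.5, 12.0, -0.1, 0.1, -27.8]
```

```bash
python3 -m crank '[-38,14,1,0,0,-3,-76,29,2,0,0,-6,-114,43,3,0,0,-9,-152,58,4,0,0,-12,-190,72,5,0,0,-15,-228,87,6,0,0,-18,-267,101,7,0,0,-21,-305,115,8,0,0,-24,-343,130,9,0,0,-27,-381,144,12,0,0,-27.8]' ; python3 go.py 0.5165 0.27 0.14 168.3
cat > look.py <<'E'
import sys
from h import *
tag,*r=sys.argv[1:]
ims=[]
for n in("side","top"):
    p=grab_frame(n);cv2.imwrite(f"pics/{tag}_{n}.png",p['image'][:,:,::-1]);np.savez(f"pics/{tag}_{n}.npz",**{k:np.array(v) for k,v in p.items()})
E
```

```text
time_s: 3.07
tool_pos: [0.5036, 0.2334, 0.2105]
eef_rot: [[-0.2, -0.98, 0.003], [-0.98, 0.2, 0.001], [-0.001, -0.002, -1.0]]
wrist_force: [1.3, -0.5, 1.1]
opening: 0.606
3.07 pos [0.5036 0.2334 0.2105] yaw 168.45 F [ 1.3 -0.5  1.1] op 0.606
rows [-38.4, -5.1, 70.6, -0.1, 0.1, 0.2]
```

```bash
python3 -m crank '[-20,-3,5,0,0,0.2,-38,-5,20,0,0,0.2,-38,-5,45,0,0,0.2,-38,-5,70,0,0,0.2,-38,-5,90,0,0,0.2,-38,-5,110,0,0,0.2,-38,-5,130,0,0,0.2,-38,-5,145,0,0,0.2,-38,-5,152,0,0,0.2,-38,-5,152,0,0,0.2]' 
python3 -m crank '[0,0,0,0,0,0,0,0,0,0,0,0,0,0,0,0,0,0,0,0,0,0,0,0,0,0,0,0,0,0,0,0,0,0,0,0,0,0,0,0,0,0,0,0,0,0,0,0,0,0,0,0,0,0,0,0,0,0,0,0]' 255; python3 look.py grip; python3 go.py 0.5165 0.27 0.14 168.3
```

```text
time_s: 3.9
tool_pos: [0.5157, 0.2691, 0.0567]
eef_rot: [[-0.204, -0.979, 0.0], [-0.979, 0.204, -0.001], [0.001, -0.0, -1.0]]
wrist_force: [-0.5, 0.7, 0.6]
opening: 0.61
time_s: 4.73
tool_pos: [0.5162, 0.2695, 0.0579]
eef_rot: [[-0.203, -0.979, 0.002], [-0.979, 0.203, -0.0], [-0.0, -0.002, -1.0]]
wrist_force: [-1.8, 1.2, 4.9]
opening: 0.083
4.83 pos [0.5162 0.2695 0.0579] yaw 168.26 F [-1.4  0.1  5.5] op 0.085
rows [-0.6, -0.4, -82.1, -0.1, 0.0, -0.0]
```

```bash
python3 -m crank '[0,0,-10,0,0,0,0,0,-30,0,0,0,0,0,-55,0,0,0,0,0,-80,0,0,0,0,0,-100,0,0,0,0,0,-110,0,0,0,0,0,-110,0,0,-1,0,0,-110,0,0,-3,0,0,-110,0,0,-5,0,0,-110,0,0,-6]'; python3 go.py 0.5155 -0.034 0.165 179.5
```

```text
time_s: 5.67
tool_pos: [0.5152, 0.2692, 0.1657]
eef_rot: [[-0.098, -0.995, -0.001], [-0.995, 0.098, -0.002], [0.002, 0.001, -1.0]]
wrist_force: [0.1, 0.1, -1.6]
opening: 0.083
5.67 pos [0.5152 0.2692 0.1657] yaw 174.39 F [ 0.1  0.1 -1.6] op 0.083
rows [301.7, -29.9, 1.2, 0.1, -0.1, -5.1]
```

```bash
python3 -m crank '[20,-2,0,0,0,-1,55,-5,0,0,0,-2,90,-9,0,0,0,-3,130,-13,0,0,0,-4,170,-17,0,0,0,-5,210,-21,0,0,0,-5.1,245,-24,0,0,0,-5.1,275,-27,0,0,0,-5.1,295,-29,1,0,0,-5.1,302,-30,1,0,0,-5.1]'; python3 go.py 0.5155 -0.034 0.100 179.5
```

```text
time_s: 6.5
tool_pos: [0.5147, -0.0369, 0.1638]
eef_rot: [[-0.011, -1.0, -0.003], [-1.0, 0.011, -0.002], [0.002, 0.003, -1.0]]
wrist_force: [-0.4, 0.5, -1.8]
opening: 0.087
6.5 pos [ 0.5147 -0.0369  0.1638] yaw 179.34 F [-0.4  0.5 -1.8] op 0.087
rows [-3.1, -1.0, 63.8, 0.2, -0.1, -0.2]
```

```bash
python3 -m crank '[-1,0,5,0.2,0,0,-2,-1,15,0.2,-0.1,-0.2,-3,-1,30,0.2,-0.1,-0.2,-3,-1,42,0.2,-0.1,-0.2,-3,-1,52,0.2,-0.1,-0.2,-3,-1,59,0.2,-0.1,-0.2,-3,-1,62,0.2,-0.1,-0.2,-3,-1,62,0.2,-0.1,-0.2,-3,-1,62,0.2,-0.1,-0.2,-3,-1,62,0.2,-0.1,-0.2]'; python3 look.py above; python3 go.py 0.5155 -0.034 0.100 179.5
python3 - <<'E'
import cv2,numpy as np
a=cv2.imread("pics/above_side.png")[150:260,290:390];b=cv2.imread("pics/above_top.png")[190:260,266:366]
f=lambda i:cv2.resize(i,None,fx=4,fy=4,interpolation=cv2.INTER_CUBIC)
a,b=f(a),f(b);b=cv2.copyMakeBorder(b,0,a.shape[0]-b.shape[0],0,0,0);cv2.imwrite("pics/above.png",np.hstack([a,b]))
E
```

```text
time_s: 7.33
tool_pos: [0.516, -0.034, 0.1027]
eef_rot: [[-0.008, -1.0, 0.002], [-1.0, 0.008, -0.0], [0.0, -0.002, -1.0]]
wrist_force: [0.7, 0.2, -1.2]
opening: 0.084
7.43 pos [ 0.5159 -0.034   0.1026] yaw 179.54 F [-0.1  1.4 -1.4] op 0.087
rows [-0.0, 0.4, 2.6, -0.1, -0.0, 0.0]
```

View pics/above.png

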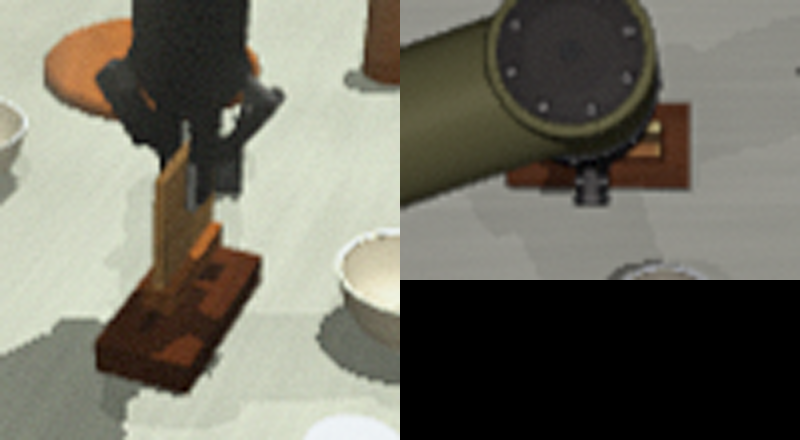

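Side crop: the board hangs over the stand, its near edge at about (330,196) full-frame. I'll overlay the models for the exact offset.

```bash
cat > ov.py <<'E'
from h import *
import sys
tag,bx,by,byaw,bz=sys.argv[1],*map(float,sys.argv[2:6])
out=[]
for n,roi in(("side",(305,180,365,250)),("top",(288,208,346,244))):
    p=dict(np.load(f"pics/{tag}_{n}.npz"));x0,y0,x1,y1=roi;s=7
    o=cv2.resize(p['image'][y0:y1,x0:x1,::-1],None,fx=s,fy=s,interpolation=cv2.INTER_CUBIC)
    for M,q,z,c in((STAND,(.5163,-.0359,-.003) if n=="side" else (.5156,-.0318,-.01),0,(255,0,255)),(BOARD,(bx,by,byaw),bz,(255,255,0))):
        for X in pose(M,q,z):
            u=(proj(p,X)-[x0,y0]+.5)*s
            # box edges
            for i in range(8):
                for j in range(i):
                    if bin(i^j).count('1')==1: cv2.line(o,tuple(int(v) for v in u[i]),tuple(int(v) for v in u[j]),c,1)
    out.append(o)
h=max(o.shape[0] for o in out)
im=np.hstack([cv2.copyMakeBorder(o,0,h-o.shape[0],0,0,0) for o in out]);im=cv2.resize(im,None,fx=800/im.shape[1],fy=800/im.shape[1]) if im.shape[1]>800 else im
cv2.imwrite(f"pics/ov_{tag}.png",im)
E
python3 ov.py above .516 -.034 -.008 .0447
```

```text
(no output)
```

View pics/ov_above.png

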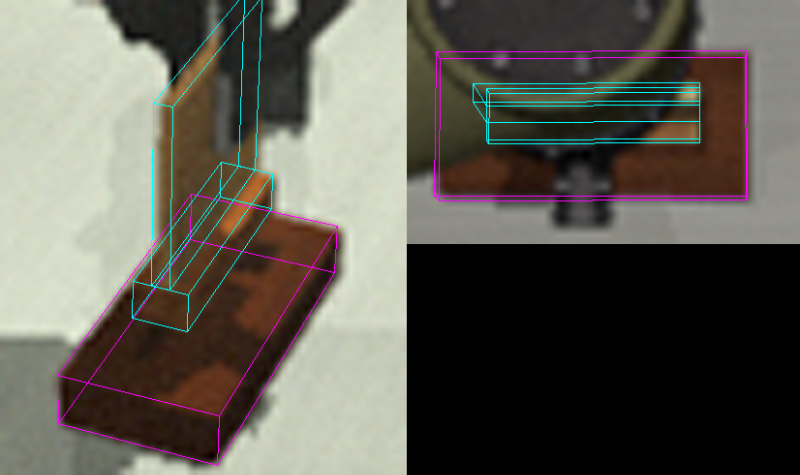

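The overlay agrees to about 1 mm, which is within the chamfer. I'm lowering gently by feel.

```bash
python3 -m crank '[0,0.3,3,0,0,0,0,0.3,6,0,0,0,0,0.3,9,0,0,0,0,0.3,12,0,0,0,0,0.3,15,0,0,0,0,0.3,18,0,0,0,0,0.3,20,0,0,0,0,0.3,22,0,0,0,0,0.3,24,0,0,0,0,0.3,24,0,0,0]';python3 go.py 0.5155 -0.034 0.064 179.5
```

```text
time_s: 8.27
tool_pos: [0.5154, -0.0341, 0.0781]
eef_rot: [[-0.008, -1.0, 0.001], [-1.0, 0.008, -0.0], [0.0, -0.001, -1.0]]
wrist_force: [-0.5, -0.2, -1.6]
opening: 0.084
8.27 pos [ 0.5154 -0.0341  0.0781] yaw 179.54 F [-0.5 -0.2 -1.6] op 0.084
rows [-0.1, -0.0, 14.1, -0.1, -0.0, 0.0]
```

```bash
python3 -m crank '[0,0,2,0,0,0,0,0,4,0,0,0,0,0,6,0,0,0,0,0,8,0,0,0,0,0,10,0,0,0,0,0,12,0,0,0,0,0,13,0,0,0,0,0,14,0,0,0,0,0,15,0,0,0,0,0,15,0,0,0]';python3 go.py 0.5155 -0.034 0.064 179.5
```

```text
time_s: 9.1
tool_pos: [0.5156, -0.0341, 0.0649]
eef_rot: [[-0.008, -1.0, 0.002], [-1.0, 0.008, -0.001], [0.001, -0.002, -1.0]]
wrist_force: [-4.9, 2.1, 8.5]
opening: 0.082
9.1 pos [ 0.5156 -0.0341  0.0649] yaw 179.56 F [-4.9  2.1  8.5] op 0.082
rows [-0.1, 0.1, 0.9, -0.1, -0.0, 0.1]
```

```bash
python3 -m crank '[0,0,1,0,0,0,0,0,2,0,0,0,0,0,2,0,0,0,0,0,2,0,0,0,0,0,1,0,0,0,0,0,0,0,0,0,0,0,0,0,0,0,0,0,0,0,0,0,0,0,0,0,0,0,0,0,0,0,0,0]'
python3 -m crank '[0,0,0,0,0,0,0,0,0,0,0,0,0,0,0,0,0,0,0,0,0,0,0,0,0,0,0,0,0,0,0,0,0,0,0,0,0,0,-10,0,0,0,0,0,-30,0,0,0,0,0,-60,0,0,0,0,0,-90,0,0,0]' 110
python3 go.py 0.554 -0.242 0.21 200
```

```text
time_s: 9.93
tool_pos: [0.5158, -0.0341, 0.0649]
eef_rot: [[-0.008, -1.0, 0.002], [-1.0, 0.008, -0.001], [0.001, -0.002, -1.0]]
wrist_force: [-1.0, -0.3, 0.6]
opening: 0.089
time_s: 10.77
tool_pos: [0.5151, -0.0343, 0.1562]
eef_rot: [[-0.008, -1.0, 0.001], [-1.0, 0.008, -0.001], [0.001, -0.001, -1.0]]
wrist_force: [0.1, 0.3, -0.2]
opening: 0.568
10.77 pos [ 0.5151 -0.0343  0.1562] yaw 179.56 F [ 0.1  0.3 -0.2] op 0.568
rows [207.5, -40.5, -53.5, -0.0, -0.1, -20.4]
```

```bash
python3 -m crank '[20,12,-20,0,0,-2,40,24,-40,0,0,-4,60,36,-60,0,0,-6,80,50,-80,0,0,-8,100,65,-94,0,0,-10,120,80,-94,0,0,-12,140,95,-94,0,0,-14,155,110,-94,0,0,-16,165,120,-94,0,0,-18,165,120,-94,0,0,-20]' 40
python3 look.py clear; python3 ov.py clear .516 -.034 -.008 .007
cat > fc.py <<'E'
from h import *
P={n:grab_frame(n) for n in("side","top")}
f=lambda p:(p['image'].max(2)<70).astype(float)
rois=dict(side=(335,166,362,197),top=(366,198,396,224))
N=[]
for k in P:
    d=[d for d in silhouettes(P[k],"clip") if rois[k][0]<d['rect'][0]<rois[k][2] and rois[k][1]<d['rect'][1]<rois[k][3]]
    for x in d[:1]: N.append((P[k],x['pixels'].astype(float),rois[k]));print(k,x['p'],x['rect'])
V=[(P[k],f(P[k]),rois[k]) for k in P]
for nm,W in(("net",N),("netside",N[:1]),("nettop",N[1:]),("side",V[:1]),("top",V[1:])):
    if W: print(nm,*fit(W,CLIP,[.554,-.242,.36]))
q=[.554,-.242,.36]
out=[]
for k,(x0,y0,x1,y1) in(("side",(325,155,372,205)),("top",(352,190,402,230))):
    s=8;o=cv2.resize(P[k]['image'][y0:y1,x0:x1,::-1],None,fx=s,fy=s,interpolation=cv2.INTER_CUBIC)
    for X in pose(CLIP,q): cv2.polylines(o,[cv2.convexHull(((proj(P[k],X)-[x0,y0]+.5)*s).astype(np.int32))],True,(255,0,255),1)
    out.append(o)
c=cv2.imread("pics/ov_clear.png");c=c[:,:500];c=cv2.resize(c,None,fx=.6,fy=.6)
h=max(o.shape[0] for o in out)
a=np.hstack([cv2.copyMakeBorder(o,0,h-o.shape[0],0,0,0) for o in out])
a=cv2.resize(a,(780,int(a.shape[0]*780/a.shape[1])))
cv2.imwrite("pics/clip.png",a)
E
python3 fc.py
```

```text
time_s: 11.6
tool_pos: [0.3923, -0.1999, 0.252]
eef_rot: [[0.334, -0.942, 0.003], [-0.942, -0.334, -0.002], [0.003, -0.002, -1.0]]
wrist_force: [-0.3, -0.4, -0.2]
opening: 0.844
side 0.71 [346.0, 182.4, 19.2, 27.6]
top 0.85 [381.0, 212.7, 21.0, 18.3]
net [ 0.55299391 -0.24399528  0.34680208] 0.3114730869859188
netside [ 0.55187148 -0.24152239  0.33929877] 0.19336743393009378
nettop [ 0.55433005 -0.24472602  0.41068398] 0.08551724137931034
side [ 0.5498237  -0.23080854  0.32828447] 0.7928901641957596
top [ 0.55531938 -0.24325198  0.34783757] 0.6582257293161167
```

View pics/clip.png

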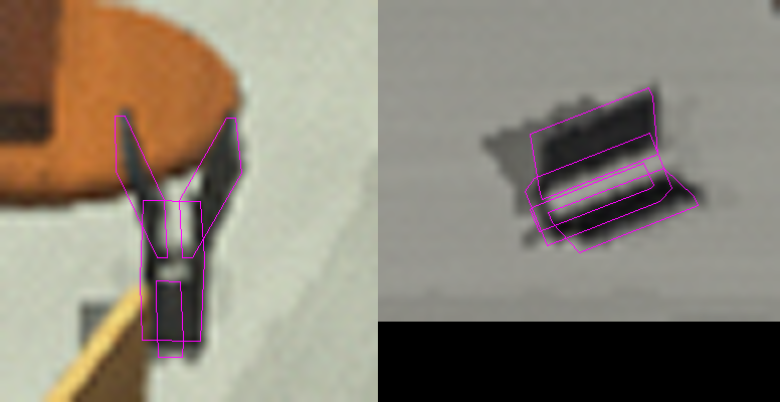

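View pics/ov_clear.png

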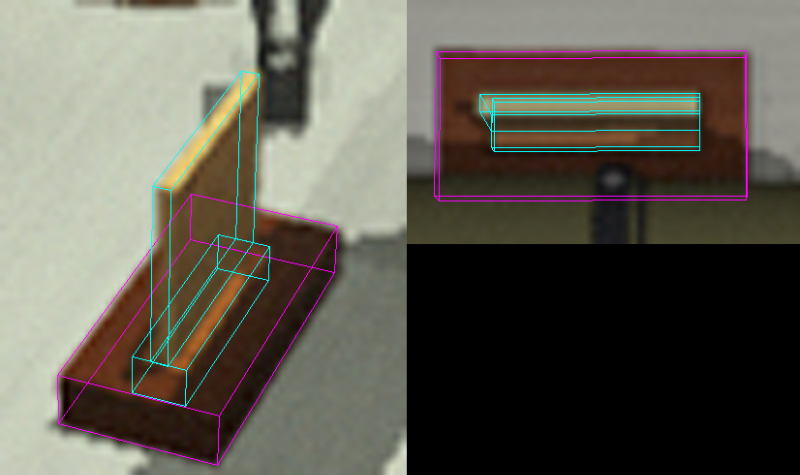

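Board is seated and matches the seated model in both views. The clip fit is at about (0.5535,-0.243), yaw about 0.36, handle tips at side px (341,169)/(354,169). I'm going over it.

```bash
python3 go.py 0.5535 -0.243 0.15 200.6
```

```text
11.9 pos [ 0.394  -0.198   0.2505] yaw -160.45 F [ 0.8  0.4 -0.2] op 0.842
rows [95.7, -135.2, 100.7, -0.0, -0.1, -1.0]
```

```bash
python3 -m crank '[20,-27,5,0,0,0,40,-55,15,0,0,0,60,-82,30,0,0,-1,78,-110,50,0,0,-1,90,-127,70,0,0,-1,96,-135,88,0,0,-1,96,-135,98,0,0,-1,96,-135,101,0,0,-1,96,-135,101,0,0,-1,96,-135,101,0,0,-1]' 0
python3 go.py 0.5535 -0.243 0.063 200.6
python3 - <<'E'
from h import *
p=grab_frame("side");o=cv2.resize(p['image'][130:220,300:400,::-1],None,fx=6,fy=6,interpolation=cv2.INTER_CUBIC);cv2.imwrite("pics/pre.png",o)
E
```

```text
time_s: 12.73
tool_pos: [0.5534, -0.2434, 0.1515]
eef_rot: [[0.351, -0.936, 0.003], [-0.936, -0.351, -0.002], [0.003, -0.002, -1.0]]
wrist_force: [-0.3, -0.6, 0.8]
opening: 0.999
12.73 pos [ 0.5534 -0.2434  0.1515] yaw -159.43 F [-0.3 -0.6  0.8] op 0.999
rows [-0.6, -0.0, 88.5, -0.1, -0.2, -0.0]
```

View pics/pre.png

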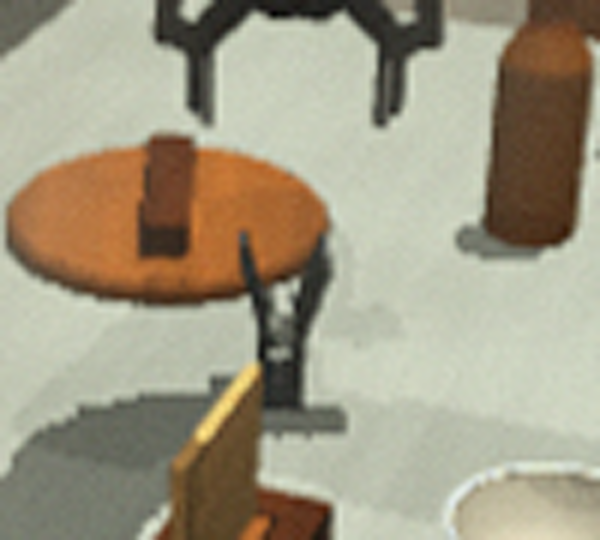

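Fingers (x≈205..385 in crop) straddle the handle tips (243, 325), nearly centred. Descending.

```bash
python3 -m crank '[0,0,10,0,0,0,0,0,25,0,0,0,0,0,42,0,0,0,0,0,58,0,0,0,0,0,72,0,0,0,0,0,82,0,0,0,0,0,88,0,0,0,0,0,88,0,0,0,0,0,88,0,0,0,0,0,88,0,0,0]'
python3 -m crank '[0,0,0,0,0,0,0,0,0,0,0,0,0,0,0,0,0,0,0,0,0,0,0,0,0,0,0,0,0,0,0,0,0,0,0,0,0,0,0,0,0,0,0,0,0,0,0,0,0,0,0,0,0,0,0,0,0,0,0,0]' 255
python3 - <<'E'
from h import *
p=grab_frame("side");o=cv2.resize(p['image'][130:220,300:400,::-1],None,fx=6,fy=6,interpolation=cv2.INTER_CUBIC);cv2.imwrite("pics/gr.png",o)
E
```

```text
time_s: 13.62
tool_pos: [0.5546, -0.2439, 0.0653]
eef_rot: [[0.351, -0.936, 0.006], [-0.936, -0.351, -0.003], [0.005, -0.004, -1.0]]
wrist_force: [0.1, 0.1, 0.9]
opening: 1.001
time_s: 14.45
tool_pos: [0.5574, -0.2448, 0.0701]
eef_rot: [[0.352, -0.936, 0.014], [-0.936, -0.352, -0.006], [0.011, -0.011, -1.0]]
wrist_force: [1.3, 0.8, 11.8]
opening: 0.249
```

View pics/gr.png

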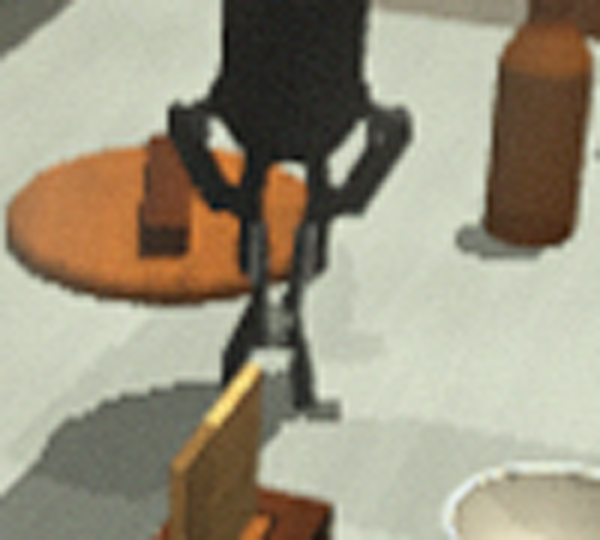

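The fingers hold the handles upright and the jaws gape (crop tips at about (225,380) and (310,405)). Lifting.

```bash
python3 -m crank '[0,0,-5,0,0,0,0,0,-15,0,0,0,0,0,-30,0,0,0,0,0,-50,0,0,0,0,0,-70,0,0,0,0,0,-90,0,0,0,0,0,-110,0,0,0,0,0,-130,0,0,0,0,0,-145,0,0,0,0,0,-155,0,0,0]'
python3 go.py 0.5155 -0.034 0.225 179.5
```

```text
time_s: 15.33
tool_pos: [0.5554, -0.244, 0.2274]
eef_rot: [[0.352, -0.936, 0.015], [-0.936, -0.352, -0.007], [0.012, -0.012, -1.0]]
wrist_force: [0.8, 0.3, -1.5]
opening: 0.252
15.33 pos [ 0.5554 -0.244   0.2274] yaw -159.37 F [ 0.8  0.3 -1.5] op 0.252
rows [-210.6, -36.6, 0.4, -0.8, -0.5, 21.1]
```

```bash
python3 -m crank '[-15,-3,0,-0.2,-0.1,2,-40,-7,0,-0.8,-0.5,4,-70,-12,0,-0.8,-0.5,7,-100,-17,0,-0.8,-0.5,10,-130,-22,0,-0.8,-0.5,13,-155,-27,0,-0.8,-0.5,16,-178,-31,0,-0.8,-0.5,18,-196,-34,0,-0.8,-0.5,20,-207,-36,0,-0.8,-0.5,21,-210.6,-36.6,0.4,-0.8,-0.5,21.1]'
python3 -m crank '[0,0,0,0,0,0,0,0,0,0,0,0,0,0,0,0,0,0,0,0,0,0,0,0,0,0,0,0,0,0,0,0,0,0,0,0,0,0,0,0,0,0,0,0,0,0,0,0,0,0,0,0,0,0,0,0,0,0,0,0]'
python3 look.py over;python3 go.py 0.5155 -0.034 0.166 179.5
cat > oc.py <<'E'
from h import *
import sys
tag=sys.argv[1];tcp=np.array(list(map(float,sys.argv[2:5])));yaw=float(sys.argv[5]);d=float(sys.argv[6])
# open clip: tip z = tcp-d ; draw tips as lines and handles
zt=tcp[2]-d
L=[np.array([[s*14,-25,0],[s*14,25,0]])/1e3 for s in(1,-1)]+[np.array([[s*12,-25,90],[s*12,25,90]])/1e3 for s in(1,-1)]+[np.array([[0,-28,45],[0,28,45]])/1e3]
p=dict(np.load(f"pics/{tag}_side.npz"));x0,y0,x1,y1=300,100,375,235;s=4.4
o=cv2.resize(p['image'][y0:y1,x0:x1,::-1],None,fx=s,fy=s,interpolation=cv2.INTER_CUBIC)
def ln(X,c): 
    u=(proj(p,X)-[x0,y0]+.5)*s;cv2.line(o,*[tuple(int(v) for v in a) for a in u],c,1)
for l in L: ln(pose([l],[tcp[0],tcp[1],yaw],zt)[0],(255,0,255))
for l in [np.array([[a,-50,110],[a,50,110]])/1e3 for a in(-4,4)]: ln(pose([l],[.5157,-.034,-.008])[0],(255,255,0))
cv2.imwrite(f"pics/oc_{tag}.png",o)
E
python3 oc.py over .5155 -.034 .2270 -.008 .069
```

```text
time_s: 16.17
tool_pos: [0.515, -0.0325, 0.2247]
eef_rot: [[-0.007, -1.0, -0.0], [-1.0, 0.007, -0.0], [0.0, 0.0, -1.0]]
wrist_force: [0.2, -0.0, 0.2]
opening: 0.249
time_s: 17.0
tool_pos: [0.515, -0.0325, 0.2248]
eef_rot: [[-0.007, -1.0, -0.0], [-1.0, 0.007, -0.0], [0.0, 0.0, -1.0]]
wrist_force: [-1.0, 0.3, -1.8]
opening: 0.249
17.1 pos [ 0.515  -0.0325  0.2248] yaw 179.6 F [-0.4 -0.5 -1.7] op 0.251
rows [1.5, -0.5, 58.8, 0.0, -0.0, 0.1]
```

View pics/oc_over.png

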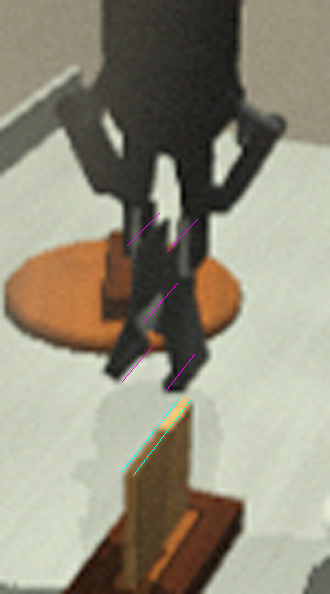

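The predicted tip lines match the gaping jaws, astride the board's top edge line. Lowering slowly by 60 mm.

```bash
python3 -m crank '[1,-0.5,5,0,0,0,1,-0.5,12,0,0,0,1,-0.5,20,0,0,0,1,-0.5,28,0,0,0,1,-0.5,36,0,0,0,1,-0.5,43,0,0,0,1,-0.5,50,0,0,0,1,-0.5,55,0,0,0,1,-0.5,59,0,0,0,1,-0.5,60,0,0,0]'
python3 -m crank '[0,0,0,0,0,0,0,0,0,0,0,0,0,0,0,0,0,0,0,0,0,0,0,0,0,0,0,0,0,0,0,0,0,0,0,0,0,0,0,0,0,0,0,0,0,0,0,0,0,0,0,0,0,0,0,0,0,0,0,0]'
python3 look.py end;python3 go.py 0.5155 -0.034 0.165 179.5
python3 oc.py end .5155 -.034 .165 -.008 .069
```

```text
time_s: 17.93
tool_pos: [0.5152, -0.0335, 0.1639]
eef_rot: [[-0.007, -1.0, -0.001], [-1.0, 0.007, -0.0], [0.0, 0.001, -1.0]]
wrist_force: [-0.0, -0.1, -1.9]
opening: 0.251
time_s: 18.77
tool_pos: [0.5152, -0.0335, 0.1639]
eef_rot: [[-0.007, -1.0, -0.001], [-1.0, 0.007, -0.0], [0.0, 0.001, -1.0]]
wrist_force: [0.0, -0.4, -1.1]
opening: 0.247
18.87 pos [ 0.5152 -0.0335  0.1639] yaw 179.6 F [ 0.1  1.  -0.9] op 0.25
rows [0.5, -0.3, -1.1, 0.1, -0.0, 0.1]
```

View pics/oc_end.png

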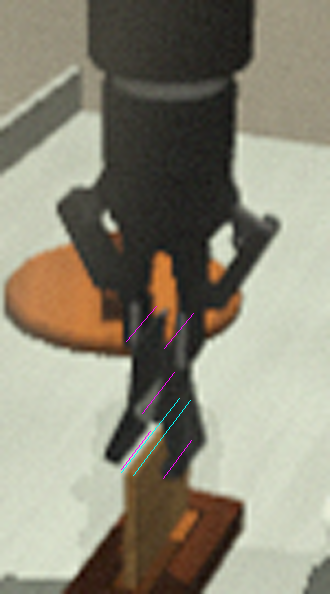

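Run:
```python
from workcell import *
finish_job()
s=sense();print(s['time_s'],s['tool_pos'],s['opening'],s['wrist_force'])
```

```text
the job is handed in; nothing more can be done
the job is handed in; nothing more can be done
```

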